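# Feed a block up the ramp of a drilling fixture and clamp it

### The job

Get the big light-wood block ready for drilling: see whether the toggle clamp of the drilling fixture is open, and throw it fully open if it is not. Set the block lying at the foot of the ramp and push it up between the side rails (do not lift it over into the fixture) until its rear end drops behind the lip and it lies flat in the nest; then throw the clamp over so that its pad holds the block down. Leave everything else on the counter where it is.

Things in the scene. Friction and masses are not known exactly. Their poses are not given: they have to be found in the camera images.
- block_center (a point): Centre of the light-wood block, 60 x 60 x 100 mm, about 0.4 kg, lying on its side on a thin steel plate (top 4 mm above the counter, 240 x 215 mm, reaching to about y = -0.29 world), so 34 mm up. The point's z axis runs along the 100 mm length (either end may lead); its x and y axes are across the 60 mm widths, y upward at the start.
- fixture: The plywood drilling fixture, fixed to the counter; origin on the counter under the nest's centre, z up, +y = direction in which a block is pushed up; the clamp stands on its +x side. Side rails 44 mm high, 66 mm apart, 12 mm thick run along y from -147 to +79 mm; their flared ends, down to y = -183 mm, open to about 90 mm.
- ramp_foot (a point): Middle of the ramp's lower edge, on the counter, at y = -170 mm from the nest's centre (fixture axes). The ramp, 66 mm wide, rises evenly from z = 0 here to 26 mm at y = -65 mm; there a level lip 26 mm high runs to y = -53 mm and drops sheer by 12 mm to the nest's bed.
- nest (a point): Centre of the nest's bed, 14 mm above the counter (fixture axes). The bed is 106 mm long, from the lip (y = -53 mm) to an end stop (y = +53 mm, top 36 mm above the counter). A block lying in it has its centre at x = 0 and y = 0, within 3 mm, 44 mm above the counter, its top at 74 mm.
- clamp_hinge (a point): The clamp's pivot, 75 mm to the +x side of the nest's centre and 95 mm above the counter; the pivot's axis runs along the fixture's y.
- clamp (a joint): Angle of the weighted hold-down arm: 0 = level, pad on a block lying in the nest; -0.12 = shut on the empty nest; 1.95 = fully open, leaning back to the fixture's +x. Its weight holds it at either end and throws it there from a dead centre near 1.4. About 4 N at the handle opens it, 2 N shuts it, 2 N more at 1 rad/s (damped). It starts shut or open, or swinging to one of these for 3 s or so.
- clamp_handle (a point): Middle of the -y grip of the clamp's cross handle, a bar parallel to the pivot that can turn between gripping fingers. Grips 13 mm thick, 50 mm long, the other one 76 mm further in +y. At clamp angle q the bar lies, from clamp_hinge in fixture axes, at x = -135 cos q + 12 sin q, z = 135 sin q + 12 cos q (mm); this point is at y = -38 mm.
- clamp_pad (a point): Underside of the rubber pad, 24 mm in diameter, on the steel clamp arm (18 mm wide), 75 mm out from the pivot.
- block: The light-wood block (see block_center); this origin is in the middle of one of its 60 mm square ends, its z axis along the length.
- jar: White jar with a blue lid, 69 mm across, 77 mm high; bystander; origin under its centre.
- can: White can with a black cap, 60 mm across, 85 mm high; bystander; origin under its centre.

How it is judged:
On the way, in this order (a step that is already met when the one before it is completed fails the run):
1. the block lies on the ramp between the rails, tilted by it, with the clamp thrown open (value of joint clamp above 1.6 rad and y of block_center in the frame of fixture between -0.17 and -0.08 m and x of block_center in the frame of fixture between -0.02 and 0.02 m and z of block_center in the frame of fixture between 0.025 and 0.075 m and angle between the z axis of block_center and the z axis of fixture, either way round between 1.1 and 1.47 rad and contact force between block and fixture above 0.2 N), for 0.1 s.
2. the block lies flat in the nest behind the lip, the clamp still open (x of block_center in the frame of fixture between -0.006 and 0.006 m and y of block_center in the frame of fixture between -0.006 and 0.006 m and z of block_center in the frame of fixture between 0.04 and 0.048 m and angle between the z axis of block_center and the z axis of fixture, either way round above 1.51 rad and angle between the z axis of block_center and the y axis of fixture, either way round below 0.08 rad and value of joint clamp above 1.6 rad), for 0.2 s.
At the end, for the whole second after the job is handed in: The block lies flat in the nest behind the lip, its long side along the fixture (centre within 6 mm of the nest's centre along and across, within 4 mm in height), at rest; the clamp is shut, within 0.05 rad of level, so that its weight holds the pad down on the block (x of block_center in the frame of fixture between -0.006 and 0.006 m and y of block_center in the frame of fixture between -0.006 and 0.006 m and z of block_center in the frame of fixture between 0.04 and 0.048 m and angle between the z axis of block_center and the z axis of fixture, either way round above 1.51 rad and angle between the z axis of block_center and the y axis of fixture, either way round below 0.08 rad and value of joint clamp between -0.05 and 0.05 rad and linear speed of block below 0.02 m/s and velocity of joint clamp below 0.1 rad/s); the robot touches nothing.
It fails at once if the block is lifted over into the fixture instead of being pushed up the ramp (y of block_center in the frame of fixture between -0.145 and 0.12 m and x of block_center in the frame of fixture between -0.1 and 0.1 m and z of block_center in the frame of fixture above 0.09 m).
It fails at once if a bystander is moved more than 30 mm (distance of any of jar, can from where it was at the start of the episode above 0.03 m).
It also fails if it takes over 72 s, if anything falls off the work surface, if the arm or the gripper's body presses on something with over 40 N, if the wrist force passes 120 N, or if a joint passes its speed limit or range.

### The arm

A 7-joint arm with a two-finger parallel gripper is mounted at the origin on a cart in front of the work surface, level with it; the furniture and walls round the work are solid. World frame = base frame: x ahead of the robot, y to its left, z up, the work surface at z = 0. Lengths are in m, angles in rad, forces in N, time in s.
With the tool pointing down it reaches from about 0.425 to 0.875 m from the base axis. Payload 4.7 kg.
Tool frame: the origin (TCP) lies at the very end of the fingers, on their centre line; the grasp point (between the pads) lies 19 mm behind it; z points along the fingers, y is the line along which they close (so a half turn about z gives the same grasp; the last joint's range is limited). The gripper opens to 87 mm and grips with 3 to 60 N. Pads are 19 mm wide; open, the fingers measure 117 mm over their backs; the gripper's body (75 mm by 190 mm) begins 51 mm behind the grasp point.
Start: joints at [-1.16, 0.321, -0.07, 1.45, 0.023, 1.371, -0.057], TCP at [0.251, 0.6, 0.223] pointing down, gripper open.
Joint ranges: [-2.86, 2.86], [-0.3, 2.09], [-1.38, 1.24], [0.06, 2.45], [-1.56, 4.7], [0.09, 2.05], [-2.69, 2.69]. Speed limits (rad/s): [2.57, 2.57, 3.14, 3.14, 3.14, 3.14, 3.14].

### API

Orientations are given as a rotation vector (axis times angle).
In Python, from bench import get_state, get_image, get_calibration, close_job gives the robot as it stands.
- The arm moves only by the shell command python3 -m crank 'ROWS' [FORCE]. ROWS is JSON, a list of rows, each a list of 5 numbers: the opening, from 0 (shut) to 1 (fully open), then the shift along the world's x, y, z in units of 0.2 m (1.0 is 0.2 m), then the turn about the world's z in units of 2 pi rad (1.0 is 2 pi rad). A call has 1 to 5 rows; each row is the pose to reach, as a shift and turn from the pose commanded when the call began, turning the shorter way round; what a row does not reach only later rows make up. A row lasts 1/8 s, in which the tool goes at most 62.5 mm and 10.7 degrees, less where a joint would pass 70% of its speed; a pose out of reach is approached as far as the arm can. A call with a number of a shift or a turn outside -1 to 1 is refused whole. A call with a gripper value outside its range is refused whole. The fingers move at their own pace and stop on an object; FORCE is the grip in N (left out, the last holds). Time passes only in rows, so rows that repeat a pose let the fingers close. It gives the time, the measured TCP pose, the force, the opening and the grip force at its end, in the units of the state.
- get_state(): the state, without advancing time (a new reading comes with each control period).
- get_image(name): name is "scene" or "top" or "wrist"; returns the picture (384x512x3 uint8, red, green, blue); there is no depth.
- get_calibration(name): a dict with "fovy" (degrees; the focal length in pixels is half the picture's height over the tangent of half this angle, whatever the lens; pixels are square), "cx", "cy" (the principal point, pixels), "R" (3x3) and "t" (3): a world point X has camera coordinates R X + t. Camera axes: x right, y down, z forward; pixel columns grow to the right and rows downward; lengths in m; the calibration is good to about 2 mm. The wrist camera is an equidistant fisheye: a pixel r from the principal point sees the ray r / f radians off the axis. A picture is of the moment at which its call begins: read the wrist's pose just before it. get_calibration takes no time and is no camera call; for the wrist camera it gives the pose at the moment of the call.
- close_job(): hands the job in; it is judged then, once.
The state is a dict: "time": time; "joint_positions": joint angles; "qd": joint speeds; "joint_torque": joint torques, N m; "position": TCP position; "tool_rot": TCP orientation; "ft_force": force on the tool from outside, world axes, zero at the start; "torque": the same for the moment, N m; "grip_width": opening from 0.0 (shut) to 1.0 (fully open); "grip_force": force on a finger pad.
Only numpy, scipy, OpenCV 4.12 (cv2) and the standard library are available. Lean on these libraries where they do the work, as an engineer would, in place of code of your own. Each camera call takes 0.05 s, during which the arm holds its last target. There are 200 camera calls.

## Working session

There is one attempt and no reset: what is moved stays moved. The work goes in short steps, Python scripts to look and compute and a shell command to move; the robot and the scene stay as the last step left them, time stands still between calls to the robot, and variables do not carry over. Pictures are saved under pics/ and viewed, at most 10 in all, crops included, and the job is handed in when it is done.

```bash
mkdir -p pics; python3 - <<'E'
from bench import *
import cv2,numpy as np
s=get_state();print(s)
for n in("scene","top"):
    c=get_calibration(n);print(n,c)
    im=get_image(n);cv2.imwrite(f"pics/{n}0.png",im[:,:,::-1])
E
```

```text
{'time': 0.0, 'joint_positions': array([-1.15991155,  0.32183844, -0.07005189,  1.4516913 ,  0.0226123 ,
        1.37079189, -0.05692505]), 'qd': array([-0.00017945, -0.00249873, -0.00083446,  0.00131151,  0.00119005,
       -0.00020167, -0.00127463]), 'joint_torque': array([-2.05126685e-05, -4.91289961e+01, -4.03777175e-01, -3.12537432e+01,
       -6.38970709e-02,  4.34494636e-02,  1.78511141e-04]), 'position': array([0.25104852, 0.59895449, 0.22144305]), 'tool_rot': array([-6.19170506e-01, -3.07970279e+00,  3.02315140e-03]), 'ft_force': array([-0.61773814,  1.16961196,  0.55937854]), 'torque': array([0.04544285, 0.0344315 , 0.00533116]), 'grip_force': 0.0, 'grip_width': 0.9988259029771717}
scene {'fovy': 57.184661233080575, 'cx': 251.5210979090935, 'cy': 190.17348467279575, 'R': array([[-0.77226194, -0.63510369,  0.01596238],
       [-0.48234407,  0.5697896 , -0.66534503],
       [ 0.41346789, -0.52152   , -0.74636532]]), 't': array([0.31355611, 0.48387204, 0.66956036])}
top {'fovy': 55.65409730762412, 'cx': 253.0891631270284, 'cy': 191.22700804266955, 'R': array([[-0.02794368, -0.99959641, -0.00511539],
       [-0.99182466,  0.02836311, -0.12441616],
       [ 0.12451103,  0.00159692, -0.99221694]]), 't': array([-0.17877987,  0.61668583,  0.87603193])}
```

View pics/top0.png

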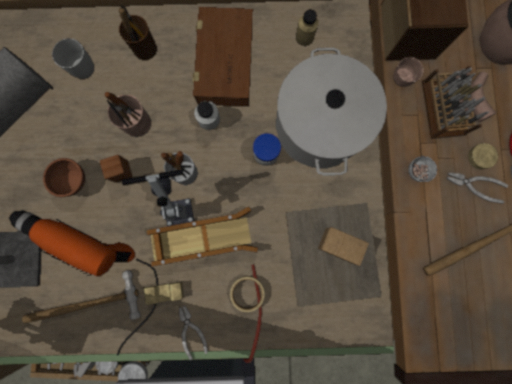

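View pics/scene0.png

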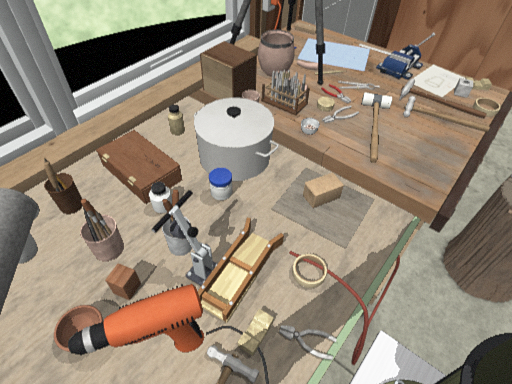

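```bash
python3 - <<'E'
import cv2
a=cv2.imread("pics/top0.png")[130:310,110:390];cv2.imwrite("pics/a.png",cv2.convertScaleAbs(cv2.resize(a,(784,504),interpolation=cv2.INTER_CUBIC),alpha=1.7))
a=cv2.imread("pics/scene0.png")[165:325,140:380];cv2.imwrite("pics/b.png",cv2.resize(a,(792,528),interpolation=cv2.INTER_CUBIC))
E
```

```text
(no output)
```

View pics/a.png

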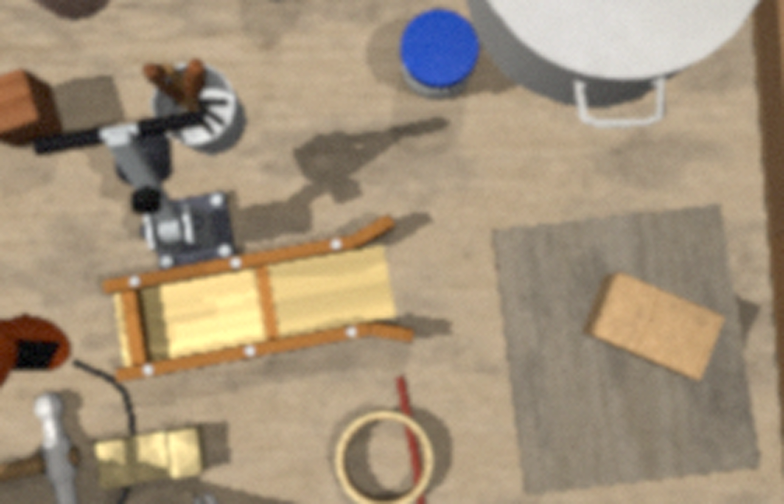

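View pics/b.png

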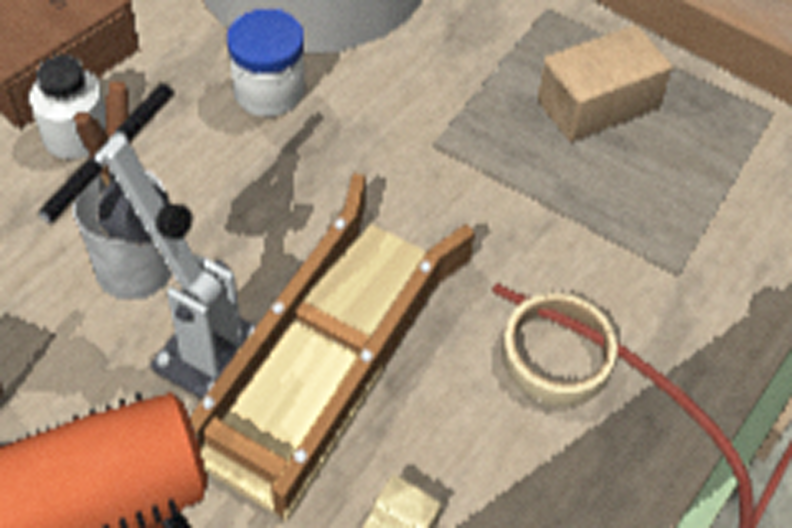

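```bash
cat > h.py <<'E'
import numpy as np,cv2
from bench import *
from scipy.optimize import least_squares
def proj(n,X):
    c=get_calibration(n);f=192/np.tan(np.radians(c["fovy"]/2))
    p=np.atleast_2d(X)@c["R"].T+c["t"];return np.c_[f*p[:,0]/p[:,2]+c["cx"],f*p[:,1]/p[:,2]+c["cy"]]
def place(p,L):
    c,s=np.cos(p[2]),np.sin(p[2]);L=np.array(L,float)
    return np.c_[p[0]+c*L[:,0]-s*L[:,1],p[1]+s*L[:,0]+c*L[:,1],L[:,2]]
def fit(views,p0):
    g=lambda p:np.concatenate([(proj(n,place(p,L))-P).ravel() for n,L,P in views])
    r=least_squares(g,p0,loss='soft_l1');return r.x,g(r.x).reshape(-1,2).round(1)
A=lambda P:np.array(P)/2.8+[110,130]
B=lambda P:np.array(P)/3.3+[140,165]
E
python3 - <<'E'
from h import *
Lt=[(33,-65,26),(-33,-65,26),(33,53,36),(-33,53,36),(33,-170,0),(-33,-170,0),(45,79,44),(-45,79,44)]
Pt=[(269,266),(279,336),(137,292),(146,362),(386,248),(398,312),(104,283),(120,378)]
Ls=[(33,-65,26),(-33,-65,26),(33,-53,26),(-33,-53,26)]
Ps=[(308,302),(374,338),(296,312),(362,351)]
v=[("top",np.array(Lt)/1e3,A(Pt)),("scene",np.array(Ls)/1e3,B(Ps))]
for vv in (v,v[:1]):
    x,r=fit(vv,[.5,.1,0]);print("fixture",x,r.tolist())
F=x
b=[(30,50,64),(30,-50,64),(-30,-50,64),(-30,50,64)]
v=[("top",np.array(b)/1e3,A([(621,273),(724,317),(700,380),(597,336)])),
   ("scene",np.array(b)/1e3,B([(542,70),(632,27),(670,68),(578,105)]))]
for vv in (v,v[:1],v[1:]):
    x,r=fit(vv,[.5,-.3,-.4]);print("block",x,r.tolist())
# jar/can 
for q in (1.95,1.6,1.4):
    L=[(.075-.135*np.cos(q)+.012*np.sin(q),y,.095+.135*np.sin(q)+.012*np.cos(q)) for y in(-.063,.063)]
    W=place(F,L);print(q,W.round(3).tolist(),((proj("top",W)-[110,130])*2.8).round(),((proj("scene",W)-[140,165])*3.3).round())
E
```

```text
fixture [ 0.48888242 -0.01541293  0.15350427] [[-0.3, -0.3], [0.5, 0.8], [-0.5, -1.1], [0.3, 0.4], [-0.8, -0.9], [-0.6, 1.5], [-0.7, -0.9], [-1.1, 1.7], [-0.8, -1.3], [1.3, -0.4], [0.3, -0.9], [2.5, -0.7]]
fixture [ 0.48901372 -0.0165205   0.15665113] [[0.1, -0.5], [0.9, 0.6], [-0.1, -1.1], [0.8, 0.4], [-0.5, -1.2], [-0.1, 1.2], [-0.3, -0.8], [-0.5, 1.8]]
block [ 0.4689721  -0.41088783 -0.41716575] [[-2.5, -0.7], [-0.2, -0.5], [-0.3, 0.5], [-2.8, 0.1], [0.3, -3.9], [1.0, -1.4], [1.5, -0.6], [0.7, -0.5]]
block [ 0.46845568 -0.41420987 -0.43009941] [[-0.8, -0.8], [1.3, -0.1], [0.9, 0.9], [-1.5, -0.1]]
block [ 0.46810144 -0.40449689 -0.38832094] [[-0.7, -2.1], [-0.3, -0.3], [0.7, 0.3], [0.3, 1.2]]
1.95 [[0.633, -0.058, 0.216], [0.614, 0.067, 0.216]] [[208. 117.]
 [ 37. 148.]] [[171.  86.]
 [ 49. 215.]]
1.6 [[0.589, -0.065, 0.23], [0.569, 0.06, 0.23]] [[214. 175.]
 [ 38. 207.]] [[224.  99.]
 [103. 233.]]
1.4 [[0.562, -0.069, 0.23], [0.542, 0.056, 0.23]] [[221. 212.]
 [ 44. 245.]] [[257. 114.]
 [138. 252.]]
```

Top and scene views agree: the clamp handle projects at about a.png (208,117)–(37,148), which matches 1.95 rad, so the clamp is open at the start. The fixture is at about (0.489, -0.016) with yaw 0.155. The block is at about (0.469, -0.411) with yaw -0.42. Both fit the stated sizes, and the plate reaches y≈-0.29 as given.

```bash
python3 -m crank '[[1,0.125,-0.25,0.1,-0.026],[1,0.25,-0.5,0.2,-0.052],[1,0.375,-0.75,0.3,-0.078],[1,0.5,-1,0.4,-0.104],[1,0.5,-1,0.4,-0.13]]' 15
python3 -m crank '[[1,0.125,-0.25,0,-0.026],[1,0.25,-0.5,0,-0.052],[1,0.375,-0.75,0,-0.078],[1,0.5,-1,0,-0.1],[1,0.5,-1,0,-0.123]]'
python3 -m crank '[[1,0,-0.25,0,0],[1,0,-0.5,0,0],[1,0,-0.75,0,0],[1,0,-1,0,0]]'
python3 -m crank '[[1,0.025,-0.25,0,0],[1,0.05,-0.5,0,0],[1,0.075,-0.75,0,0],[1,0.1,-1,0,0]]'
python3 -m crank '[[1,0,-0.25,0,0],[1,0,-0.5,0,0],[1,0,-0.75,-0.2,0],[1,0,-1,-0.4,0],[1,0,-1,-0.4,0]]'
python3 - <<'E'
from h import *
s=get_state();c=get_calibration("wrist")
print(s["time"],s["position"],s["tool_rot"],s["ft_force"]);print(c)
im=get_image("wrist")[:,:,::-1];t=get_image("top")[:,:,::-1]
cv2.imwrite("pics/w.png",np.vstack([cv2.resize(im,(400,300)),cv2.resize(t,(400,300))]))
cv2.imwrite("pics/wraw.png",im)
E
```

```text
time: 0.72
position: [0.3554, 0.3952, 0.3049]
tool_rot: [1.809, 2.566, 0.005]
ft_force: [-0.5, 0.6, -0.2]
grip_width: 0.999
grip_force: 0.0
time: 1.35
position: [0.4533, 0.194, 0.3026]
tool_rot: [2.643, 1.696, -0.0]
ft_force: [-0.0, 1.0, 0.2]
grip_width: 0.995
grip_force: 0.0
time: 1.85
position: [0.4508, -0.0022, 0.3023]
tool_rot: [-2.632, -1.715, 0.0]
ft_force: [0.8, -0.5, -0.5]
grip_width: 1.001
grip_force: 0.0
time: 2.35
position: [0.471, -0.2019, 0.3025]
tool_rot: [-2.631, -1.716, -0.001]
ft_force: [1.1, 0.4, -0.5]
grip_width: 1.0
grip_force: 0.0
time: 2.98
position: [0.4671, -0.4033, 0.218]
tool_rot: [-2.634, -1.703, 0.011]
ft_force: [-0.5, 0.6, -0.1]
grip_width: 1.001
grip_force: 0.0
2.975 [ 0.46714183 -0.40328592  0.21804731] [-2.63368298 -1.70326771  0.01135519] [-0.47060664  0.606605   -0.14861261]
{'fovy': 65.70646984690485, 'cx': 260.9541279308435, 'cy': 188.96185237081303, 'R': array([[ 0.91188568, -0.41037045, -0.00778502],
       [-0.39437298, -0.88127801,  0.26042086],
       [-0.11372979, -0.23440385, -0.96546381]]), 't': array([-0.58942329, -0.20244261,  0.34341449])}
```

View pics/w.png

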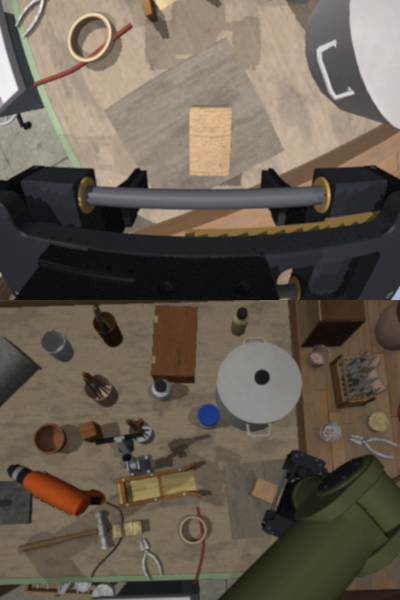

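```bash
cat >> h.py <<'E'
def fish(c,X):
    f=192/np.tan(np.radians(c["fovy"]/2));p=np.atleast_2d(X)@c["R"].T+c["t"]
    rho=np.hypot(p[:,0],p[:,1]);k=f*np.arctan2(rho,p[:,2])/rho
    return np.c_[c["cx"]+k*p[:,0],c["cy"]+k*p[:,1]]
E
python3 - <<'E'
from h import *
c=get_calibration("wrist");im=cv2.imread("pics/wraw.png")
cam=-c["R"].T@c["t"];print(cam)
b=np.array([(30,50,64),(30,-50,64),(-30,-50,64),(-30,50,64),(30,50,4),(-30,50,4),(30,-50,4),(-30,-50,4)])/1e3
P=fish(c,place([.469,-.411,-.417],b));print(P.round(1))
z=4;o=np.array([210,115]);cr=cv2.resize(im[115:240,210:330],None,fx=z,fy=z,interpolation=cv2.INTER_CUBIC)
for p in P: cv2.circle(cr,tuple(int(v) for v in (p-o)*z),3,(0,0,255),-1)
cv2.imwrite("pics/w2.png",cr)
E
```

```text
[ 0.49866735 -0.33710627  0.38343708]
[[291.9 139.1]
 [289.8 226. ]
 [238.  226. ]
 [236.2 139.1]
 [287.2 134.8]
 [240.2 134.7]
 [285.8 209.3]
 [241.4 209.3]]
```

View pics/w2.png

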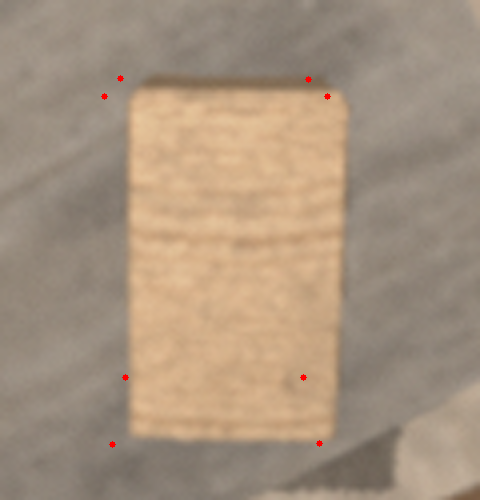

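```bash
python3 - <<'E'
from h import *
c=get_calibration("wrist");b=np.array([(30,50,64),(30,-50,64),(-30,-50,64),(-30,50,64)])/1e3
Q=np.array([(346,91),(335,438),(131,438),(129,90)])/4+[210,115]
r=least_squares(lambda p:(fish(c,place(p,b))-Q).ravel(),[.47,-.41,-.42]);print(r.x,r.fun.round(1))
s=get_state();print(s["position"],s["time"])
R=cv2.Rodrigues(s["tool_rot"])[0];print("tool y ang",np.arctan2(R[1,1],R[0,1]))
E
```

```text
[ 0.47461084 -0.41162463 -0.42259971] [ 0.7  0.   0.5  0.2 -0.3  0.  -0.8 -0.2]
[ 0.47047639 -0.4007515   0.2215711 ] 3.075
tool y ang -0.41738048804243366
```

```bash
python3 - <<'E'
from h import *
c=get_calibration("wrist");c["R"]=np.array([[ 0.91188568, -0.41037045, -0.00778502],[-0.39437298, -0.88127801,  0.26042086],[-0.11372979, -0.23440385, -0.96546381]]);c["t"]=np.array([-0.58942329, -0.20244261,  0.34341449])
b=np.array([(30,50,64),(30,-50,64),(-30,-50,64),(-30,50,64)])/1e3
Q=np.array([(346,91),(335,438),(131,438),(129,90)])/4+[210,115]
r=least_squares(lambda p:(fish(c,place(p,b))-Q).ravel(),[.47,-.41,-.42]);print(r.x,r.fun.round(1))
E
```

```text
[ 0.4703735  -0.41351454 -0.42749585] [ 1.  -0.4  0.7  0.7 -0.6  0.5 -1.1 -0.6]
```

```bash
python3 -m crank '[[1,0,-0.055,-0.25,0],[1,0,-0.055,-0.5,0],[1,0,-0.055,-0.75,0],[1,0,-0.055,-0.9,0],[1,0,-0.055,-1,0]]' 15
python3 -m crank '[[0,0,0,0,0],[0,0,0,0,0],[0,0,0,0,0],[0,0,0,0,0],[0,0,0,0,0]]' 20
python3 -m crank '[[0,0,0,0,0],[0,0,0,0,0],[0,0,0,0,0]]' 20
```

```text
time: 3.7
position: [0.4731, -0.4096, 0.0225]
tool_rot: [2.629, 1.719, 0.003]
ft_force: [0.3, -0.8, -0.3]
grip_width: 1.002
grip_force: 0.0
time: 4.32
position: [0.4716, -0.4119, 0.0239]
tool_rot: [2.631, 1.715, 0.001]
ft_force: [-0.3, 1.4, 6.0]
grip_width: 0.691
grip_force: 19.9
time: 4.7
position: [0.4716, -0.4119, 0.0239]
tool_rot: [2.631, 1.715, 0.001]
ft_force: [-1.8, 1.6, 6.5]
grip_width: 0.691
grip_force: 19.9
```

```bash
python3 -m crank '[[0,0,0,0.15,0],[0,0.05,0.15,0.3,0.02],[0,0.15,0.35,0.4,0.045],[0,0.25,0.55,0.5,0.07],[0,0.25,0.7,0.5,0.091]]' 20
python3 -m crank '[[0,0,0,0,0],[0,0,0,0,0],[0,0,0,0,0]]'
python3 - <<'E'
from h import *
import pickle
c=get_calibration("wrist");s=get_state();im=get_image("wrist")[:,:,::-1]
pickle.dump((c,s),open("w3.pkl","wb"));print(s["position"],s["tool_rot"],s["ft_force"])
F=[.489,-.0155,.154]
L=np.array([(33,-65,26),(-33,-65,26),(33,-53,26),(-33,-53,26),(33,53,36),(-33,53,36),(33,-170,0),(-33,-170,0),(33,-147,44),(-33,-147,44),(45,-183,44),(-45,-183,44),(33,79,44),(-33,79,44)])/1e3
P=fish(c,place(F,L));print(P.round(1).tolist())
u0,v0,z=140,0,3
cr=cv2.resize(im[0:190,140:390],None,fx=3,fy=3,interpolation=cv2.INTER_CUBIC)
for p in P: cv2.circle(cr,tuple(int(v) for v in (p-[u0,v0])*z),2,(0,0,255),-1)
cv2.imwrite("pics/w3.png",cr)
E
```

```text
time: 5.32
position: [0.5238, -0.2689, 0.1236]
tool_rot: [2.03, 2.394, 0.003]
ft_force: [-0.4, 0.3, -5.4]
grip_width: 0.685
grip_force: 19.9
time: 5.7
position: [0.5204, -0.2729, 0.1222]
tool_rot: [-2.045, -2.385, 0.002]
ft_force: [0.3, 0.4, -4.6]
grip_width: 0.689
grip_force: 19.9
[ 0.52035329 -0.27289895  0.12223567] [-2.04468300e+00 -2.38496904e+00  1.61052472e-03] [ 0.28249247  0.44658105 -4.59792102]
[[308.1, -20.5], [233.9, -21.5], [307.6, -31.5], [234.1, -32.5], [303.9, -116.9], [236.1, -118.0], [305.4, 91.9], [235.6, 91.5], [313.4, 60.8], [230.9, 60.0], [327.7, 105.0], [216.2, 104.3], [303.4, -136.9], [236.4, -138.0]]
```

View pics/w3.png

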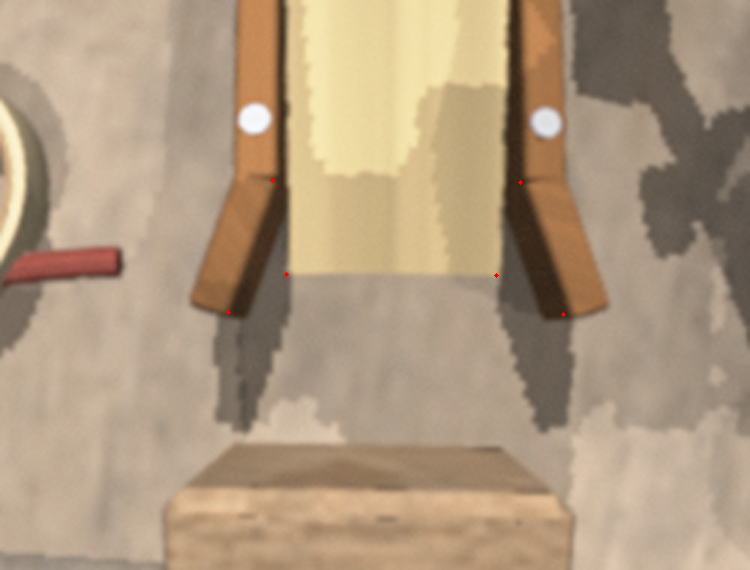

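```bash
python3 -m crank '[[0,0.018,0.19,-0.1,0],[0,0.018,0.19,-0.25,0],[0,0.018,0.19,-0.4,0],[0,0.018,0.19,-0.47,0],[0,0.018,0.19,-0.5,0]]' 20
python3 -m crank '[[0,0,0,0,0],[0,0,0,0,0],[0,0,0,0,0]]'
```

```text
time: 6.38
position: [0.524, -0.2336, 0.0224]
tool_rot: [-2.042, -2.385, 0.001]
ft_force: [-6.0, 4.1, 6.1]
grip_width: 0.687
grip_force: 20.0
time: 6.75
position: [0.5255, -0.2338, 0.0232]
tool_rot: [2.04, 2.387, 0.001]
ft_force: [0.9, -0.0, -5.4]
grip_width: 0.69
grip_force: 20.0
```

```bash
python3 -m crank '[[0,-0.004,0,-0.012,0],[0,-0.004,0,-0.012,0],[0,-0.004,0,-0.012,0]]'
python3 -m crank '[[1,0,0,0,0],[1,0,0,0,0],[1,0,0,0,0],[1,0,0,0,0],[1,0,0,0,0]]'
python3 -m crank '[[1,0,0,0.2,0],[1,0,0,0.4,0],[1,0,0,0.6,0],[1,0,0,0.6,0]]'
```

```text
time: 7.12
position: [0.5252, -0.2334, 0.0217]
tool_rot: [2.04, 2.387, 0.003]
ft_force: [-1.5, 3.9, 5.5]
grip_width: 0.687
grip_force: 20.0
time: 7.75
position: [0.524, -0.2335, 0.0201]
tool_rot: [2.042, 2.388, -0.0]
ft_force: [0.3, 0.3, 0.1]
grip_width: 0.995
grip_force: 0.0
time: 8.25
position: [0.5262, -0.2346, 0.1436]
tool_rot: [2.038, 2.383, 0.005]
ft_force: [0.3, -0.2, -0.1]
grip_width: 0.999
grip_force: 0.0
```

```bash
python3 -m crank '[[0,0.02,-0.15,0,0],[0,0.04,-0.3,0,0],[0,0.0675,-0.435,-0.1,0],[0,0.0675,-0.435,-0.3,0],[0,0.0675,-0.435,-0.55,0]]'
python3 -m crank '[[0,0,0,0,0],[0,0,0,0,0],[0,0,0,0,0],[0,0,0,0,0]]'
python3 - <<'E'
from h import *
s=get_state();p=s["position"]-[.490,-.0155,0];c,n=np.cos(.154),np.sin(.154)
print("tcp_f",p[0]*c+p[1]*n,-p[0]*n+p[1]*c,p[2])
cv2.imwrite("pics/t4.png",cv2.convertScaleAbs(cv2.resize(get_image("top")[130:310,110:390,::-1],(784,504)),alpha=1.6))
E
```

```text
time: 8.88
position: [0.5376, -0.3211, 0.0287]
tool_rot: [2.042, 2.386, 0.0]
ft_force: [0.7, 0.4, -0.5]
grip_width: 0.516
grip_force: 0.0
time: 9.38
position: [0.5386, -0.3209, 0.032]
tool_rot: [2.039, 2.386, 0.002]
ft_force: [0.1, -0.0, 0.2]
grip_width: 0.067
grip_force: 0.0
tcp_f 0.0012170851503150934 -0.309293821529389 0.03196625904061001
```

View pics/t4.png

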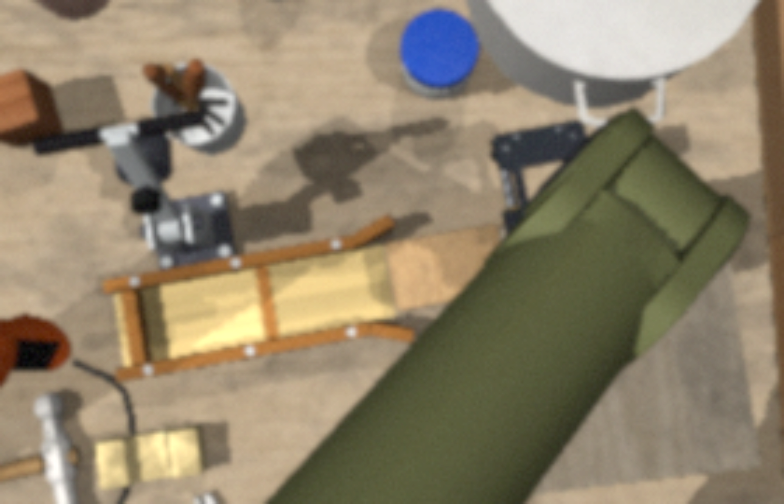

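```bash
python3 -m crank '[[0,-0.0092,0.0593,0,0],[0,-0.0184,0.1186,0,0],[0,-0.0276,0.1779,0,0],[0,-0.0368,0.2372,0,0],[0,-0.046,0.2965,0,0]]'
python3 -m crank '[[0,-0.0092,0.0593,0.01,0],[0,-0.0184,0.1186,0.02,0],[0,-0.0276,0.1779,0.03,0],[0,-0.0368,0.2372,0.04,0],[0,-0.046,0.2965,0.05,0]]'
python3 -m crank '[[0,0,0,0,0],[0,0,0,0,0]]'
python3 - <<'E'
from h import *
s=get_state();p=s["position"]-[.490,-.0155,0];c,n=np.cos(.154),np.sin(.154)
print("tcp_f",p[0]*c+p[1]*n,-p[0]*n+p[1]*c,p[2])
cv2.imwrite("pics/s5.png",cv2.resize(get_image("scene")[165:325,140:380,::-1],(792,528)))
E
```

```text
time: 10.05
position: [0.5286, -0.2621, 0.0308]
tool_rot: [2.04, 2.385, -0.002]
ft_force: [0.4, -5.7, 2.1]
grip_width: 0.009
grip_force: 2.8
time: 10.68
position: [0.519, -0.202, 0.0406]
tool_rot: [2.041, 2.386, -0.001]
ft_force: [-0.2, -4.6, 0.2]
grip_width: 0.001
grip_force: 2.4
time: 10.92
position: [0.5188, -0.2011, 0.0398]
tool_rot: [-2.04, -2.388, -0.0]
ft_force: [0.3, -2.3, -2.4]
grip_width: 0.008
grip_force: 1.0
tcp_f 2.65802693929576e-05 -0.18782246508243758 0.03983145419805974
```

View pics/s5.png

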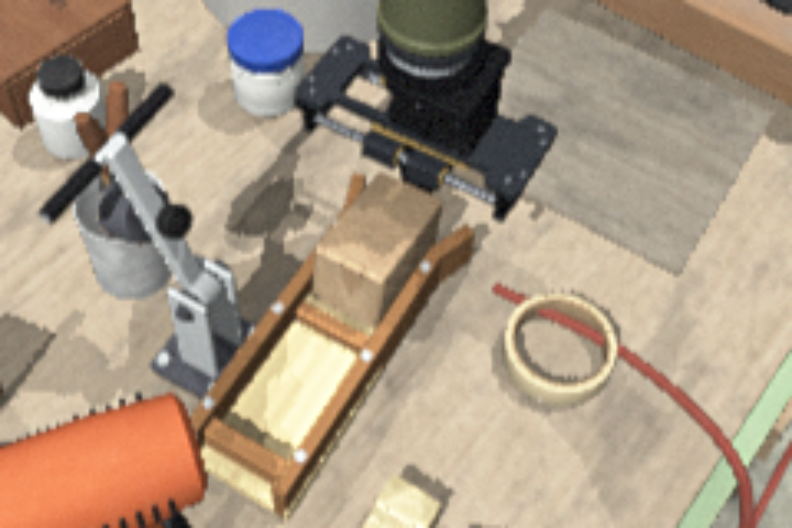

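```bash
python3 -m crank '[[0,-0.0092,0.0593,0.014,0],[0,-0.0184,0.1186,0.028,0],[0,-0.0276,0.1779,0.042,0],[0,-0.0368,0.2372,0.05,0],[0,-0.046,0.2965,0.055,0]]'
python3 -m crank '[[0,-0.0077,0.0494,0,0],[0,-0.0153,0.0988,0,0],[0,-0.023,0.1482,0,0],[0,-0.0307,0.1976,0,0],[0,-0.0345,0.2223,0,0]]'
python3 -m crank '[[0,0,0,0,0],[0,0,0,0,0]]'
python3 - <<'E'
from h import *
s=get_state();p=s["position"]-[.490,-.0155,0];c,n=np.cos(.154),np.sin(.154)
print("tcp_f",p[0]*c+p[1]*n,-p[0]*n+p[1]*c,p[2])
E
```

```text
time: 11.6
position: [0.5112, -0.1436, 0.0527]
tool_rot: [2.04, 2.384, 0.001]
ft_force: [0.2, -2.9, 0.7]
grip_width: 0.006
grip_force: 0.5
time: 12.22
position: [0.502, -0.0963, 0.0504]
tool_rot: [-2.038, -2.388, 0.001]
ft_force: [0.2, -2.1, -1.8]
grip_width: 0.005
grip_force: 1.0
time: 12.48
position: [0.5028, -0.0976, 0.051]
tool_rot: [-2.041, -2.388, -0.0]
ft_force: [-0.4, 0.3, -0.3]
grip_width: 0.005
grip_force: 0.0
tcp_f 9.08108206071085e-05 -0.08305074294629056 0.0510111781221934
```

```bash
python3 -m crank '[[0,-0.0031,0.02,0,0],[0,-0.0062,0.04,0,0],[0,-0.0092,0.0593,0,0],[0,-0.0123,0.079,0,0],[0,-0.0138,0.089,0,0]]'
python3 -m crank '[[0,-0.0008,0.005,0,0],[0,-0.0015,0.01,0,0],[0,-0.0015,0.01,0,0]]'
python3 -m crank '[[0,0,0,0,0]]'
python3 - <<'E'
from h import *
s=get_state();p=s["position"]-[.490,-.0155,0];c,n=np.cos(.154),np.sin(.154)
print("tcp_f",p[0]*c+p[1]*n,-p[0]*n+p[1]*c,p[2])
cv2.imwrite("pics/s6.png",cv2.resize(get_image("scene")[165:325,140:380,::-1],(792,528)))
E
```

```text
time: 13.1
position: [0.5002, -0.08, 0.0511]
tool_rot: [2.041, 2.388, -0.0]
ft_force: [-0.4, -2.0, -0.7]
grip_width: 0.006
grip_force: 1.0
time: 13.48
position: [0.4999, -0.0783, 0.0512]
tool_rot: [-2.041, -2.388, -0.0]
ft_force: [0.1, -2.2, -1.8]
grip_width: 0.006
grip_force: 0.8
time: 13.6
position: [0.4999, -0.0783, 0.0512]
tool_rot: [-2.042, -2.388, -0.0]
ft_force: [0.7, -2.1, -1.3]
grip_width: 0.007
grip_force: 0.7
tcp_f 0.00016871618790821608 -0.06355896914298523 0.05117226757439919
```

View pics/s6.png

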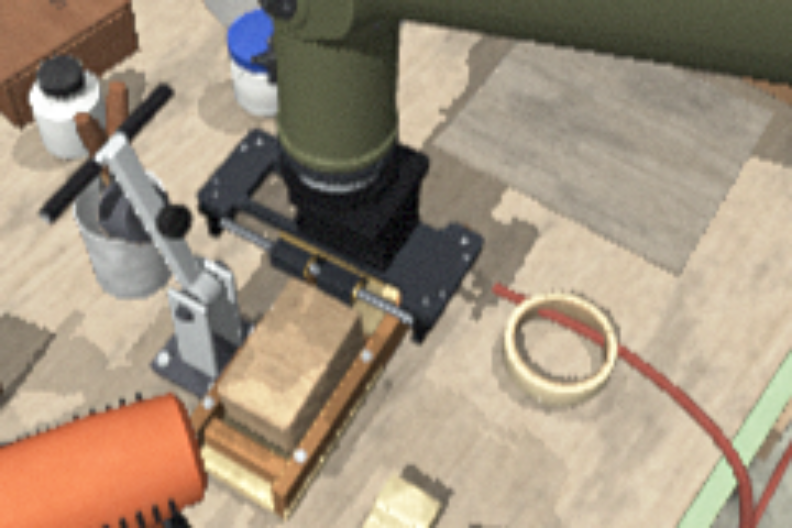

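```bash
python3 -m crank '[[0,-0.0008,0.005,0,0],[0,-0.0015,0.01,0,0],[0,-0.0015,0.01,0,0]]'
python3 -m crank '[[0,-0.0008,0.005,0,0],[0,-0.0015,0.01,0,0],[0,-0.0015,0.01,0,0]]'
python3 -m crank '[[0,-0.0008,0.005,0,0],[0,-0.0008,0.005,0,0]]'
```

```text
time: 14.02
position: [0.4997, -0.0762, 0.0512]
tool_rot: [2.041, 2.388, 0.0]
ft_force: [-0.5, -1.7, -0.4]
grip_width: 0.003
grip_force: 0.9
time: 14.4
position: [0.4993, -0.0741, 0.0512]
tool_rot: [-2.041, -2.388, -0.0]
ft_force: [0.8, -1.6, -0.7]
grip_width: 0.007
grip_force: 0.8
time: 14.65
position: [0.4993, -0.0732, 0.0512]
tool_rot: [2.041, 2.388, 0.0]
ft_force: [1.2, -2.6, -1.6]
grip_width: 0.006
grip_force: 0.9
```

```bash
python3 -m crank '[[0,-0.0008,0.005,0,0],[0,-0.0008,0.005,0,0]]'
python3 -m crank '[[0,-0.0008,0.005,0,0],[0,-0.0008,0.005,0,0]]'
python3 -m crank '[[0,-0.0008,0.005,0,0],[0,-0.0008,0.005,0,0]]'
```

```text
time: 14.9
position: [0.499, -0.0723, 0.0512]
tool_rot: [2.041, 2.388, 0.0]
ft_force: [-0.0, -1.9, -1.7]
grip_width: 0.005
grip_force: 1.0
time: 15.15
position: [0.4989, -0.0718, 0.0513]
tool_rot: [2.041, 2.387, -0.0]
ft_force: [1.4, -2.8, -0.7]
grip_width: 0.003
grip_force: 1.9
time: 15.4
position: [0.4989, -0.0718, 0.0513]
tool_rot: [2.041, 2.386, -0.002]
ft_force: [-0.2, -4.7, -1.4]
grip_width: 0.004
grip_force: 3.0
```

```bash
python3 -m crank '[[0,0.0077,-0.05,0,0],[0,0.0153,-0.1,0,0],[0,0.03,-0.198,0.05,0],[0,0.045,-0.297,0.2,0],[0,0.045,-0.297,0.5,0]]'
python3 - <<'E'
from h import *
t=get_image("scene");o=get_image("top")
import pickle;pickle.dump((t,o),open("after.pkl","wb"))
F=[.490,-.0155,.154]
def sample(n,im,L):
    P=proj(n,place(F,np.array(L)/1e3)).astype(np.float32)
    g=cv2.GaussianBlur(im,(0,0),.6).astype(np.float32)
    return cv2.remap(g,P[:,0].reshape(-1,1),P[:,1].reshape(-1,1),cv2.INTER_LINEAR)[:,0].round().astype(int)
ys=list(range(-74,75,3))
for n,im in(("top",o),("scene",t)):
  for x in(0,15,-15):
    print(n,x,[f"{y}:{v.sum()}" for y,v in zip(ys,sample(n,im,[(x,y,74) for y in ys]))])
  print("across",[f"{x}:{v.sum()}" for x,v in zip(range(-50,51,3),sample(n,im,[(x,0,74) for x in range(-50,51,3)]))])
E
```

```text
time: 16.02
position: [0.5061, -0.1325, 0.1513]
tool_rot: [-2.045, -2.382, 0.006]
ft_force: [0.2, 1.2, -0.3]
grip_width: 0.003
grip_force: 0.0
top 0 ['-74:210', '-71:209', '-68:209', '-65:210', '-62:208', '-59:210', '-56:212', '-53:208', '-50:208', '-47:205', '-44:204', '-41:204', '-38:204', '-35:205', '-32:202', '-29:197', '-26:190', '-23:179', '-20:168', '-17:152', '-14:129', '-11:115', '-8:108', '-5:104', '-2:98', '1:100', '4:109', '7:128', '10:147', '13:161', '16:170', '19:177', '22:179', '25:180', '28:184', '31:186', '34:190', '37:193', '40:192', '43:187', '46:156', '49:112', '52:110', '55:140', '58:165', '61:176', '64:180', '67:181', '70:182', '73:185']
top 15 ['-74:195', '-71:200', '-68:201', '-65:204', '-62:203', '-59:206', '-56:206', '-53:209', '-50:206', '-47:208', '-44:211', '-41:212', '-38:213', '-35:212', '-32:213', '-29:213', '-26:210', '-23:210', '-20:211', '-17:210', '-14:209', '-11:208', '-8:207', '-5:205', '-2:203', '1:199', '4:199', '7:195', '10:184', '13:162', '16:133', '19:112', '22:102', '25:97', '28:86', '31:74', '34:78', '37:93', '40:109', '43:121', '46:142', 
[... 2219 characters left out ...]
-26:483', '-23:482', '-20:476', '-17:503', '-14:555', '-11:577', '-8:583', '-5:587', '-2:579', '1:585', '4:605', '7:606', '10:599', '13:581', '16:568', '19:575', '22:574', '25:577', '28:591', '31:596', '34:585', '37:574', '40:587', '43:595', '46:598', '49:592', '52:570', '55:537', '58:432', '61:397', '64:418', '67:421', '70:373', '73:368']
across ['-50:307', '-47:342', '-44:340', '-41:282', '-38:213', '-35:202', '-32:215', '-29:326', '-26:530', '-23:584', '-20:581', '-17:577', '-14:584', '-11:589', '-8:582', '-5:588', '-2:597', '1:595', '4:567', '7:533', '10:501', '13:507', '16:499', '19:480', '22:471', '25:483', '28:486', '31:448', '34:419', '37:324', '40:197', '43:186', '46:231', '49:274']
```

```bash
python3 - <<'E'
from h import *
def tri(a,b):
    Q=[("top",A([a])),("scene",B([b]))]
    r=least_squares(lambda X:np.concatenate([(proj(n,X)-q).ravel() for n,q in Q]),[.6,0,.1]);return r.x.round(3),np.abs(r.fun).max().round(1)
for n,a,b in [("tipL",(150,68),(80,118)),("tipR",(197,66),(118,85)),("tipLx",(150,68),(118,85)),("jar lid",(440,48),(267,27)),("mug rim R",(238,100),(165,190)),("handle -y end",(205,118),(170,90))]:
    print(n,*tri(a,b))
F=[.490,-.0155,.154]
print(place(F,[(.136,-.038,.216),(.17,-.038,.195)]))
s=get_state();print(s["position"],s["time"],np.round(s["joint_positions"],2))
E
```

```text
tipL [ 0.677 -0.009  0.192] 0.3
tipR [ 0.676 -0.045  0.196] 0.3
tipLx [ 0.661 -0.024  0.23 ] 4.3
jar lid [ 0.713 -0.233  0.085] 0.4
mug rim R [ 0.672 -0.058  0.064] 2.0
handle -y end [ 0.632 -0.055  0.214] 0.1
[[ 0.63021939 -0.03218897  0.216     ]
 [ 0.66381702 -0.02697364  0.195     ]]
[ 0.51191908 -0.13276795  0.15775094] 16.125 [-0.56  0.11  0.83  1.87 -0.09  1.18  0.45]
```

Numerically, the block's apparent length in the scene view is about 100 mm at z = 74. The push also stalled with the rear end past the lip, so the block is flat in the nest. Next is the clamp: straddle the handle bar, keeping the fingertips above the brushes in the mug behind it (tips at z≈0.195).

```bash
python3 -m crank '[[0.4,0,0,0.2,0],[0.4,0,0,0.4,0],[0.4,0,0,0.6,0],[0.4,0.1,0.1,0.75,0],[0.4,0.2,0.2,0.75,0]]'
python3 -m crank '[[0.4,0.1,0.1,0,0],[0.4,0.25,0.2,0,0],[0.4,0.38,0.3,0,0],[0.4,0.38,0.3,0,0],[0.4,0.38,0.3,0,0]]'
python3 -m crank '[[0.4,0,0,0,0],[0.4,0,0,0,0]]'
python3 - <<'E'
from h import *
s=get_state();p=s["position"]-[.490,-.0155,0];c,n=np.cos(.154),np.sin(.154)
print("tcp_f",p[0]*c+p[1]*n,-p[0]*n+p[1]*c,p[2]); print("to go",np.array([.6285,-.0335,.203])-s["position"],s["grip_width"])
E
```

```text
time: 16.75
position: [0.5496, -0.0906, 0.3044]
tool_rot: [2.04, 2.384, 0.007]
ft_force: [0.7, 0.3, -0.2]
grip_width: 0.389
grip_force: 0.0
time: 17.38
position: [0.6233, -0.0313, 0.3011]
tool_rot: [2.043, 2.386, -0.002]
ft_force: [-0.5, -0.6, -0.4]
grip_width: 0.403
grip_force: 0.0
time: 17.62
position: [0.6233, -0.0306, 0.3017]
tool_rot: [2.043, 2.387, 0.001]
ft_force: [0.2, -0.2, 0.4]
grip_width: 0.398
grip_force: 0.0
tcp_f 0.1293935959488928 -0.03537080098789518 0.30168612584871995
to go [ 0.00521213 -0.00289574 -0.09868613] 0.3983607081634048
```

```bash
python3 -m crank '[[0.4,0.026,-0.015,-0.1,0],[0.4,0.026,-0.015,-0.2,0],[0.4,0.026,-0.015,-0.3,0],[0.4,0.026,-0.015,-0.36,0],[0.4,0.026,-0.015,-0.4,0]]'
python3 -m crank '[[0.4,0,0,-0.04,0],[0.4,0,0,-0.07,0],[0.4,0,0,-0.093,0],[0.4,0,0,-0.093,0]]'
```

```text
time: 18.25
position: [0.6287, -0.0326, 0.2201]
tool_rot: [-2.041, -2.388, 0.001]
ft_force: [0.6, -0.4, 0.4]
grip_width: 0.401
grip_force: 0.0
time: 18.75
position: [0.6288, -0.0327, 0.2024]
tool_rot: [-2.041, -2.388, 0.0]
ft_force: [-1.0, -0.7, -0.1]
grip_width: 0.396
grip_force: 0.0
```

```bash
python3 -m crank '[[0.4,-0.0494,-0.0077,0,0],[0.4,-0.0988,-0.0153,0,0],[0.4,-0.1482,-0.023,0.01,0],[0.4,-0.1976,-0.0307,0.02,0],[0.4,-0.247,-0.0384,0.03,0]]'
python3 -m crank '[[0.4,-0.0494,-0.0077,0,0],[0.4,-0.0988,-0.0153,0,0],[0.4,-0.1482,-0.023,0,0],[0.4,-0.1976,-0.0307,0,0],[0.4,-0.247,-0.0384,0,0]]'
python3 -m crank '[[0.4,-0.0494,-0.0077,0,0],[0.4,-0.0988,-0.0153,0,0],[0.4,-0.0988,-0.0153,0,0]]'
```

```text
time: 19.38
position: [0.5784, -0.0406, 0.2086]
tool_rot: [-2.041, -2.387, 0.001]
ft_force: [2.4, 0.5, 2.0]
grip_width: 0.397
grip_force: 1.2
time: 20.0
position: [0.529, -0.0482, 0.2082]
tool_rot: [-2.041, -2.387, 0.001]
ft_force: [1.7, 0.6, -0.2]
grip_width: 0.401
grip_force: 0.5
time: 20.38
position: [0.5096, -0.0513, 0.2087]
tool_rot: [-2.041, -2.387, -0.001]
ft_force: [0.2, 0.0, -0.6]
grip_width: 0.4
grip_force: 0.0
```

```bash
python3 -m crank '[[0.4,0,0,0.15,0],[0.4,0,0,0.3,0],[0.4,0,0,0.45,0],[0.4,0,0,0.5,0]]'
python3 -m crank '[[0.4,0,-0.25,0,0],[0.4,0,-0.5,0,0],[0.4,0,-0.75,0,0],[0.4,0,-1,0,0]]'
python3 -m crank '[[0.4,0,-0.25,0,0],[0.4,0,-0.5,0,0],[0.4,0,-0.5,0,0],[0.4,0,-0.5,0,0],[0.4,0,-0.5,0,0]]'
for i in 1 2 3 4; do python3 -m crank '[[0.4,0,0,0,0],[0.4,0,0,0,0],[0.4,0,0,0,0],[0.4,0,0,0,0],[0.4,0,0,0,0]]' >/dev/null; done
python3 - <<'E'
from h import *
import pickle
t,o=get_image("scene"),get_image("top");pickle.dump((t,o),open("fin.pkl","wb"))
F=[.490,-.0155,.154]
t0,o0=(cv2.imread(f"pics/{n}0.png")[:,:,::-1] for n in("scene","top"))
def dark(n,im,im0):
  d=(im.astype(int).sum(2)<90)&(im0.astype(int).sum(2)>110)
  r=[]
  for q in(1.95,1.2,.5,.2,.1,.05,0,-.05,-.12):
    L=[(.075-.135*np.cos(q)+.012*np.sin(q),y,.095+.135*np.sin(q)+.012*np.cos(q)) for y in list(np.linspace(-.06,-.016,12))+list(np.linspace(.016,.06,12))]
    P=proj(n,place(F,L)).round().astype(int);r.append((q,im[P[:,1],P[:,0]].sum(1).mean().round()))
  print(n,r)
dark("scene",t,t0);dark("top",o,o0);print(get_state()["time"],get_state()["position"])
E
```

```text
time: 20.88
position: [0.5113, -0.0513, 0.3102]
tool_rot: [2.04, 2.386, 0.003]
ft_force: [0.7, 0.0, -0.5]
grip_width: 0.397
grip_force: 0.0
time: 21.38
position: [0.5101, -0.2523, 0.3078]
tool_rot: [-2.04, -2.388, 0.0]
ft_force: [0.4, -0.1, 0.3]
grip_width: 0.402
grip_force: 0.0
time: 22.0
position: [0.5112, -0.3493, 0.3083]
tool_rot: [-2.038, -2.39, -0.002]
ft_force: [0.5, 0.4, -0.7]
grip_width: 0.403
grip_force: 0.0
scene [(1.95, np.float64(474.0)), (1.2, np.float64(400.0)), (0.5, np.float64(377.0)), (0.2, np.float64(441.0)), (0.1, np.float64(185.0)), (0.05, np.float64(142.0)), (0, np.float64(112.0)), (-0.05, np.float64(87.0)), (-0.12, np.float64(104.0))]
top [(1.95, np.float64(275.0)), (1.2, np.float64(251.0)), (0.5, np.float64(220.0)), (0.2, np.float64(95.0)), (0.1, np.float64(69.0)), (0.05, np.float64(69.0)), (0, np.float64(74.0)), (-0.05, np.float64(78.0)), (-0.12, np.float64(90.0))]
24.6 [ 0.51037131 -0.3511503   0.30857206]
```

```bash
python3 - <<'E'
from h import *
import pickle
t,o=pickle.load(open("fin.pkl","rb"));F=[.490,-.0155,.154]
for n,im in(("top",o),("scene",t)):
  for x in(-20,20):
    ys=list(range(-75,76,3));P=proj(n,place(F,np.array([(x,y,74) for y in ys])/1e3)).astype(np.float32)
    v=cv2.remap(im.astype(np.float32),P[:,0].reshape(-1,1),P[:,1].reshape(-1,1),cv2.INTER_LINEAR)[:,0]
    print(n,x,[f"{y}:{int(a.sum())}/{int(a[0]-a[2])}" for y,a in zip(ys,v)])
E
```

```text
top -20 ['-75:257/42', '-72:243/42', '-69:199/45', '-66:169/49', '-63:155/50', '-60:165/47', '-57:201/39', '-54:200/34', '-51:136/24', '-48:124/24', '-45:164/29', '-42:208/37', '-39:229/42', '-36:242/41', '-33:240/39', '-30:215/37', '-27:210/34', '-24:207/34', '-21:208/35', '-18:210/35', '-15:199/34', '-12:194/33', '-9:227/38', '-6:265/44', '-3:231/29', '0:197/5', '3:239/-2', '6:243/-2', '9:219/-1', '12:214/-3', '15:207/-1', '18:188/6', '21:199/16', '24:205/24', '27:220/32', '30:241/38', '33:252/42', '36:260/43', '39:267/45', '42:279/45', '45:281/47', '48:280/46', '51:276/49', '54:263/57', '57:293/63', '60:360/61', '63:352/48', '66:293/33', '69:266/27', '72:266/27', '75:271/27']
top 20 ['-75:227/39', '-72:226/40', '-69:196/44', '-66:163/50', '-63:154/48', '-60:160/46', '-57:169/35', '-54:157/27', '-51:121/22', '-48:129/25', '-45:180/31', '-42:222/38', '-39:216/39', '-36:199/34', '-33:178/30', '-30:153/26', '-27:140/24', '-24:139/24', '-21:145/24', '-18:143/26', '-15:147/25', '-12:147/26', '-9:168/28', '-6:189/29', '-3:160/18', '0:131/2', '3:146/-2', '6:156/-4', '9:163/-4', '12:161/-6
[... 956 characters left out ...]
351/81']
scene 20 ['-75:144/31', '-72:139/32', '-69:131/32', '-66:133/33', '-63:133/35', '-60:133/32', '-57:145/33', '-54:143/34', '-51:149/23', '-48:208/-3', '-45:259/-10', '-42:254/-9', '-39:233/-8', '-36:268/-4', '-33:492/-2', '-30:566/-3', '-27:548/-4', '-24:493/-4', '-21:375/-4', '-18:272/-9', '-15:255/-8', '-12:268/-6', '-9:278/-7', '-6:277/-8', '-3:266/-8', '0:214/-5', '3:206/-7', '6:225/-3', '9:348/38', '12:404/52', '15:379/52', '18:434/53', '21:458/57', '24:462/60', '27:468/59', '30:461/63', '33:482/61', '36:483/61', '39:476/60', '42:467/60', '45:477/61', '48:471/59', '51:430/55', '54:518/66', '57:457/59', '60:397/49', '63:353/45', '66:148/29', '69:173/39', '72:214/51', '75:213/50']
```

```bash
python3 -c "
from bench import *
print(close_job())"
```

```text
the job is handed in; nothing more can be done
None
```

The job is handed in: the clamp was already open, and I pushed the block up the ramp into the nest and threw the clamp shut on it; the last camera readings fit the block lying flat against the end stop (about 3 mm past the nest's centre) with the clamp about level, but no verdict came back.

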